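Dock a lamp-head carrier behind its gravity catch

TASK

Pick up the blue carrier by its orange grip, set it flat in the open mouth of the docking rack, and slide it gently along the channel so that its own front edge lifts the yellow gravity catch, on against the sprung stop, until the catch drops behind the carrier. Feel for the stop and never press on it with more than about 20 N, and do not touch the rack or the catch with the robot; then let go, leaving the carrier flat in the channel, held between stop and dropped catch, and leave the other things on the bench alone.

Things in the scene. Friction and masses are not known exactly. Their poses are not given: they have to be found in the camera images.
- carrier: Blue plate 120 (x) x 88 (y) x 15 mm, 0.35 to 0.65 kg, with two black lamp heads fixed upright on it (tops 52 mm above the underside) and an orange grip on a post between them. Origin: centre of the underside; z up, x along the plate (both ends alike). At the start its +x points within 0.5 rad of the robot's +x.
- grip (a point): Middle of the carrier's orange grip block, 84 mm above the carrier's underside, over its centre. The block is 40 mm along the carrier's x, 24 mm across y and 36 mm high. Take it from above across its 24 mm, fingertips at least 56 mm above the carrier's underside.
- rack: Fixed bare-metal rack, base 375 x 150 x 6 mm. Origin: at bench height on the channel's centre line; +x is the way in, y left, z up. Channel floor 6 mm above the origin. Grey rails 15 mm high: straight and 92 mm apart (2 mm play each side) from x = -30 to 175 mm, flaring from x = -30 out to a 121 mm wide mouth at x = -150 mm. Nothing on it is higher than 60 mm above the bench.
- mouth (a point): Point on the channel floor at rack x = -100 mm, y = 0. Set down with its centre here and its x along the rack's x, the carrier lies in the mouth just clear of the catch (10 mm further in or 25 mm further out will do). From here it slides along the rack's +x; plate on channel is slippery (friction about 0.2).
- home (a point): Point on the channel floor at rack x = 102 mm: the latched carrier's centre if the dark bar on the right, which carries catch and stop together, were at mid setting. The bar is clamped at an unmeasured setting up to 15 mm either way along x, so the true place is found by feel. The catch drops fully once the carrier is 5 to 7 mm beyond its true latched place.
- stop (a point): Middle of the sprung stop's housing, on the bar (mid setting only, real place up to 15 mm either way). Its plunger, on the centre line, is met 5 mm before the true latched place and travels 14 mm: about 1.4 N at first touch, 7.7 N fully in, then a hard stop; damped, 1.2 N more per 10 mm/s. On release it eases the carrier back on to the catch.
- bar: The dark steel bar with its catch bracket and stop housing, seen on the right of the channel. This origin is its mid-setting datum, which coincides with the rack's origin and axes; it does not show the real setting.
- catch (a joint): Angle (rad) of the yellow gravity catch: sloping arm 14 mm wide, 32 mm right of the centre line, hinged 37 mm above the bench, its round toe pointing in. 0 = down, toe 9 mm above the bench, blocking the way back; about 0.27 = riding on the carrier's plate. Only its weight pulls it down, about 0.5 N at the toe.
- glue: Bystander: red glue bottle, 29 x 43 x 118 mm, origin at the centre of its underside.
- flange: Bystander: white stepped flange, 48 mm diameter, 41 mm high, origin at the centre of its underside.
- spare_head: Bystander: black lamp head, 41 mm diameter, 50 mm high, origin at the centre of its underside.

How it is judged:
On the way, in this order (a step that is already met when the one before it is completed fails the run):
1. the carrier lies flat in the mouth of the channel, the catch still down (x of carrier in the frame of rack between -0.13 and -0.07 m and y of carrier in the frame of rack between -0.012 and 0.012 m and z of carrier in the frame of rack below 0.01 m and angle between carrier's own z axis and vertical below 0.05 rad and angle between the x axis of carrier and the x axis of rack, either way round below 0.15 rad and value of joint catch below 0.04 rad), for 0.2 s.
2. the carrier, in the channel, has lifted the catch and carries it on its top (x of carrier in the frame of rack between -0.06 and 0.13 m and y of carrier in the frame of rack between -0.007 and 0.007 m and z of carrier in the frame of rack below 0.013 m and value of joint catch above 0.12 rad), for 0.2 s.
At the end, for the whole second after the job is handed in: The carrier rests flat in the channel (underside within 4 mm of the channel floor, tilt under 0.05 rad, within 6 mm of the centre line and 0.08 rad of its direction), its centre 81 to 131 mm in along the rack, with the catch down behind it (catch angle under 0.06 rad), released and at rest (x of carrier in the frame of rack between 0.081 and 0.131 m and y of carrier in the frame of rack between -0.006 and 0.006 m and z of carrier in the frame of rack below 0.01 m and angle between carrier's own z axis and vertical below 0.05 rad and angle between the x axis of carrier and the x axis of rack, either way round below 0.08 rad and value of joint catch below 0.06 rad and linear speed of carrier below 0.01 m/s); the robot touches nothing.
It fails at once if the carrier is pressed against the sprung stop or the catch with more than 22 N (contact force between carrier and bar above 22 N).
It fails at once if the robot itself touches the rack or its catch with more than 2 N (contact force between any of the fingers, the arm and rack above 2 N or contact force between any of the fingers, the arm and bar above 2 N).
It fails at once if a bystander (glue bottle, flange, spare lamp head) is moved more than 20 mm (distance of any of glue, flange, spare_head from where it was at the start of the episode above 0.02 m).
It also fails if it takes over 70 s, if anything falls off the work surface, if the arm or the gripper's body presses on something with over 40 N, if the wrist force passes 120 N, or if a joint passes its speed limit or range.

ROBOT

A 7-joint arm with a two-finger parallel gripper is mounted at the origin on a cart in front of the work surface, level with it; the furniture and walls round the work are solid. World frame = base frame: x ahead of the robot, y to its left, z up, the work surface at z = 0. Lengths are in m, angles in rad, forces in N, time in s.
With the tool pointing down it reaches from about 0.375 to 0.925 m from the base axis. Payload 3.1 kg.
Tool frame: the origin (TCP) lies where the fingers leave the gripper's body, on its centre line; the fingertips stand 73 mm ahead of it and the grasp point (between the pads) lies 54 mm ahead of it; z points along the fingers, x is the direction in which the jaws open and shut, and the axes are right-handed (so a half turn about z gives the same grasp; the last joint's range is limited). The gripper opens to 85 mm and grips with 20 to 120 N. Pads are 22 mm wide; open, the fingers measure 114 mm over their backs; the gripper's body (76 mm by 85 mm) begins 54 mm behind the grasp point. The pads swing forward as they close: fully open they stand 13 mm farther back than shut.
Start: joints at [1.133, 0.383, 0.044, 1.598, -0.018, 1.161, -0.05], TCP at [0.217, -0.613, 0.304] pointing down, gripper open.
Joint ranges: [-2.61, 2.61], [-0.41, 2.15], [-1.48, 1.57], [0, 2.5], [-1.57, 4.71], [0.05, 1.97], [-2.85, 2.85]. Speed limits (rad/s): [2.79, 2.79, 3.14, 3.14, 3.14, 3.14, 3.14].

INTERFACE

Orientations are given as a unit quaternion [x, y, z, w].
In Python, from cell import robot gives the robot as it stands. The module is installed in compiled form; this text tells all that it offers.
- The arm moves only by the shell command python3 -m creep 'ROWS' [FORCE]. ROWS is JSON, a list that holds one entry, the list of rows, each a list of 7 numbers: the shift along the tool's x, y, z in mm, then the turn, a rotation vector about the tool's x, y, z in rad, then the opening, from -1 (shut) to 1 (fully open). A call has 1 to 10 rows; each row is the pose to reach, as a shift and turn from the pose measured when the call began, along the tool's axes at that moment; what a row does not reach only later rows make up. A row lasts 1/12 s, in which the tool goes at most 41.7 mm and 7.16 degrees, less where a joint would pass 70% of its speed; a pose out of reach is approached as far as the arm can. A call with a gripper value outside its range is refused whole. The fingers move at their own pace and stop on an object; FORCE is the grip in N (left out, the last holds). Time passes only in rows, so rows that repeat a pose let the fingers close. It gives the time, the measured TCP pose, the force and the opening at its end, in the units of the state.
- robot.get_state(): the state, without advancing time (a new reading comes with each control period).
- robot.get_image(name): name is "scene" or "top" or "wrist"; returns the picture (480x640x3 uint8, red, green, blue); there is no depth.
- robot.camera_model(name): a dict with "K" (3x3 intrinsics, pixels), "origin" and "attitude" of the camera in the world. Camera axes: x right, y up, looking along -z (the intrinsics and any distortion apply to the point x, -y, -z); pixel columns grow to the right and rows downward; lengths in m; the calibration is good to about 2 mm. A picture is of the moment at which its call begins: read the wrist's pose just before it. camera_model takes no time and is no camera call; for the wrist camera it gives the pose at the moment of the call.
- robot.job_done(): hands the job in, once; it reports no verdict.
Trained networks look in the newest picture that a camera, given by its name, has taken for a name from the list of things; names that differ only in an ending like _2 or _b are one class to them, and where a whole thing is asked for, a point or a joint stands for the part that bears it (a point fixed in the world has none). Each returns a list of dicts, best first, with "score" (0 to 1); they miss things now and then, are a little off and sometimes report something else, mostly with a low value. They report only what shows in the picture. A call takes as long as a camera call.
- robot.outline_of(camera, target): "pixels" (480x640 bool, what is visible of it) and "bbox" ([left, top, right, bottom] in pixels, round what is visible of it).
The state is a dict: "t": time; "qpos": joint angles; "dq": joint speeds; "effort": joint torques, N m; "tcp_pos": TCP position; "eef_rot": TCP orientation; "force": force on the tool from outside, world axes, zero at the start; "moment": the same for the moment, N m; "finger_gap": finger opening in m.
Only numpy, scipy, OpenCV 4.12 (cv2) and the standard library are available. Lean on these libraries where they do the work, as an engineer would, in place of code of your own. Each camera call takes 0.05 s, during which the arm holds its last target. There are 200 camera calls.

## Working session

There is one attempt and no reset: what is moved stays moved. The work goes in short steps, Python scripts to look and compute and a shell command to move; the robot and the scene stay as the last step left them, time stands still between calls to the robot, and variables do not carry over. Pictures are saved under pics/ and viewed, about 8 in all and at most 12, crops included, and the job is handed in when it is done.

```bash
mkdir -p pics; ls
python3 - <<'E'
from cell import robot
import cv2,numpy as np
s=robot.get_state();print(s['t'],s['tcp_pos'],s['eef_rot'],s['finger_gap'],s['force'])
for n in('scene','top'):
    im=robot.get_image(n);cv2.imwrite(f'pics/{n}0.png',im[...,::-1])
    m=robot.camera_model(n);print(n,m)
    for t in('carrier','grip','rack','catch','stop','bar','glue','flange','spare_head'):
        try:
            r=robot.outline_of(n,t);print(t,[(round(d['score'],2),d['bbox']) for d in r[:2]])
        except Exception as e: print(t,e)
E
```

```text
pics
0.0 [ 0.21638417 -0.61211498  0.30247543] [ 8.16508044e-01 -5.77332543e-01 -1.11855667e-03 -7.05005331e-04] 0.08532933132621091 [0.29237546 0.65091182 0.15114301]
scene {'K': array([[578.56506979,   0.        , 311.74586584],
       [  0.        , 578.56506979, 232.91025363],
       [  0.        ,   0.        ,   1.        ]]), 'origin': array([0.037036  , 0.98448572, 0.67609259]), 'attitude': array([-0.14095534,  0.48513855,  0.83041987, -0.23489365])}
carrier [(0.82, [275.9, 254.6, 342.3, 318.3])]
grip [(0.84, [274.7, 254.1, 342.2, 321.1])]
rack [(0.89, [284.4, 198.2, 447.1, 259.4])]
catch [(0.44, [375.5, 204.7, 396.5, 218.7])]
stop [(0.84, [282.9, 199.9, 453.5, 257.6])]
bar [(0.94, [303.3, 187.0, 403.7, 216.9])]
glue [(0.82, [225.2, 253.7, 246.3, 312.7])]
flange [(0.76, [264.0, 240.3, 285.5, 264.0])]
spare_head [(0.84, [247.0, 263.4, 269.1, 293.3])]
top {'K': array([[458.25452338,   0.        , 314.15853863],
       [  0.        , 458.25452338, 236.65557034],
       [  0.        ,   0.        ,   1.        ]]), 'origin': array([0.44831371, 0.03624931, 0.95255963]), 'attitude': array([-0.06837776,  0.06004183,  0.71117962, -0.69709613])}
carrier [(0.7, [210.2, 248.6, 266.8, 313.1]), (0.51, [363.3, 162.4, 450.2, 347.3])]
grip [(0.78, [209.7, 247.1, 268.7, 314.7]), (0.65, [362.2, 165.2, 452.3, 346.6])]
rack [(0.76, [361.6, 162.9, 449.1, 349.1])]
catch [(0.75, [418.9, 254.3, 433.3, 281.6])]
stop [(0.75, [362.1, 166.0, 452.0, 345.6])]
bar [(0.9, [384.5, 169.2, 447.7, 281.6])]
glue [(0.6, [177.6, 218.1, 206.2, 239.2])]
flange [(0.63, [272.9, 200.0, 296.4, 226.1])]
spare_head [(0.88, [221.5, 213.3, 242.0, 233.0])]
```

Run:
```python
import cv2
im=cv2.imread('pics/top0.png');cv2.imwrite('pics/t1.png',cv2.resize(im[150:360,165:465],None,fx=2.66,fy=2.66,interpolation=cv2.INTER_CUBIC))
im=cv2.imread('pics/scene0.png');cv2.imwrite('pics/s1.png',cv2.resize(im[170:350,215:455],None,fx=3.3,fy=3.3,interpolation=cv2.INTER_CUBIC))
```

```text
(no output)
```

View pics/t1.png

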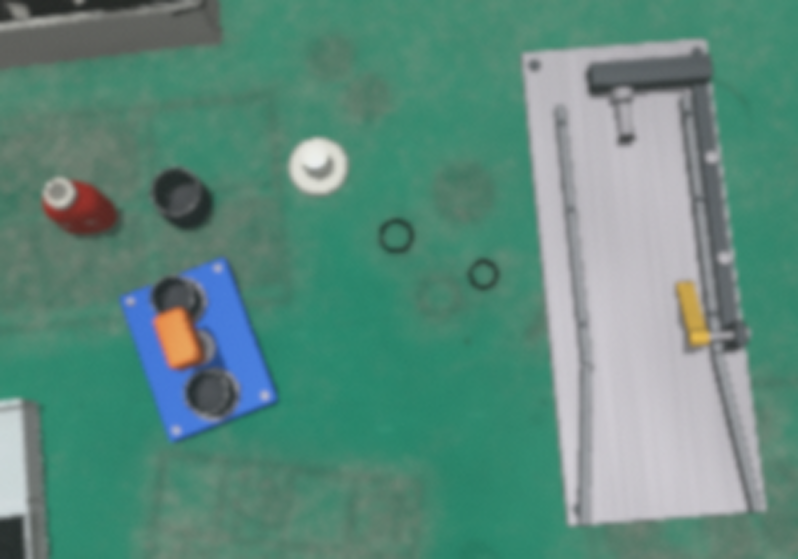

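View pics/s1.png

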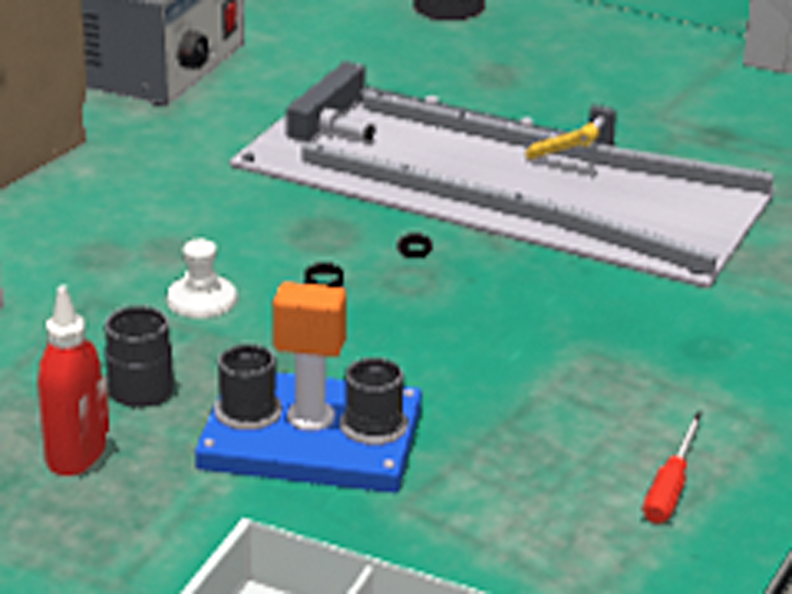

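The top view shows the carrier at crop (200,350), i.e. pixel ~(240,281), rotated about 20°. The rack is on the right with its mouth at the bottom (near the robot), the yellow catch at ~(425,270) and the stop at ~(400,195). The scene view agrees with this, and it shows the bystanders beyond and to the left of the carrier.

```bash
cat > h.py <<'E'
from cell import robot
import cv2,numpy as np
from scipy.spatial.transform import Rotation as R
from scipy.optimize import least_squares
def proj(m,P):
    q=(np.atleast_2d(P)-m['origin'])@R.from_quat(m['attitude']).as_matrix()
    return np.c_[m['K'][0,0]*q[:,0]/-q[:,2]+m['K'][0,2], m['K'][1,1]*q[:,1]/q[:,2]+m['K'][1,2]]
def back(m,uv,z):
    uv=np.atleast_2d(uv);d=np.c_[(uv[:,0]-m['K'][0,2])/m['K'][0,0],-(uv[:,1]-m['K'][1,2])/m['K'][1,1],-np.ones(len(uv))]
    d=d@R.from_quat(m['attitude']).as_matrix().T
    return m['origin']+d*((z-m['origin'][2])/d[:,2])[:,None]
def world(p,L): # p=x,y,yaw
    L=np.atleast_2d(L).astype(float);c,s=np.cos(p[2]),np.sin(p[2])
    return np.c_[p[0]+c*L[:,0]-s*L[:,1],p[1]+s*L[:,0]+c*L[:,1],L[:,2]]
def fit(m,L,uv,p0):
    r=least_squares(lambda p:(proj(m,world(p,L))-uv).ravel(),p0);return r.x,np.abs(r.fun).max()
E
python3 - <<'E'
from h import *
m=robot.camera_model('top')
f=lambda a:np.array(a)/2.66+[165,150]
B=back(m,f([[524,53],[707,40],[765,510],[570,524]]),.006);print(B.round(4))
print([round(float(np.linalg.norm(B[i]-B[(i+1)%4])),4) for i in range(4)])
# rails: far end left, kink left, near end left ; z top .021
T=back(m,f([[560,108],[586,362],[582,518],[685,98],[712,330],[755,505]]),.021);print(T.round(4))
C=back(m,f([[122,296],[226,259],[277,399],[173,437]]),.015);print(C.round(4),C.mean(0))
print([round(float(np.linalg.norm(C[i]-C[(i+1)%4])),4) for i in range(4)])
e=C[0]-C[3]+C[1]-C[2];print('carrier yaw',np.arctan2(e[1],e[0]))
e=B[0]-B[3]+B[1]-B[2];print('rack yaw',np.arctan2(e[1],e[0]))
im=cv2.imread('pics/top0.png');h=cv2.cvtColor(im,cv2.COLOR_BGR2HSV)
o=(cv2.inRange(h,(5,150,120),(15,255,255)))[:, :];n,l,st,ce=cv2.connectedComponentsWithStats(o);k=1+st[1:,4].argmax();print(st[k],ce[k])
r=cv2.minAreaRect(np.argwhere(l==k)[:,::-1].astype(np.float32));print(r, back(m,ce[k],.102))
for n in('glue','flange','spare_head'):
    b=robot.outline_of('top',n)[0]['bbox'];print(n,back(m,[(b[0]+b[2])/2,(b[1]+b[3])/2],.04).round(3))
m=robot.camera_model('wrist');s=robot.get_state();T=R.from_quat(s['eef_rot'])
print('wrist in tool',T.inv().apply(m['origin']-s['tcp_pos']),(T.inv()*R.from_quat(m['attitude'])).as_matrix().round(3),m['K'][0,0],T.as_matrix().round(3))
E
```

```text
[[ 0.7665 -0.06    0.006 ]
 [ 0.774  -0.2084  0.006 ]
 [ 0.4022 -0.228   0.006 ]
 [ 0.3945 -0.0807  0.006 ]]
[0.1486, 0.3724, 0.1475, 0.3725]
[[ 0.7154 -0.0852  0.021 ]
 [ 0.515  -0.0963  0.021 ]
 [ 0.3996 -0.0879  0.021 ]
 [ 0.7213 -0.1841  0.021 ]
 [ 0.5375 -0.1934  0.021 ]
 [ 0.4067 -0.2167  0.021 ]]
[[0.5737 0.2601 0.015 ]
 [0.6011 0.1794 0.015 ]
 [0.492  0.1396 0.015 ]
 [0.4648 0.2188 0.015 ]] [0.53288243 0.19948028 0.015     ]
[0.0853, 0.1161, 0.0837, 0.1164]
carrier yaw 0.355937233872237
rack yaw 0.05415294581190851
[224 266  17  22 236] [231.80932203 276.45762712]
((231.7956085205078, 276.43792724609375), (20.846324920654297, 11.790135383605957), 70.01689147949219) [[0.5327407 0.1995852 0.102    ]]
glue [[0.638 0.294 0.04 ]]
flange [[0.667 0.105 0.04 ]]
spare_head [[0.648 0.213 0.04 ]]
wrist in tool [-0.00081185 -0.07754788 -0.07054999] [[ 1.    -0.     0.002]
 [ 0.    -0.952 -0.306]
 [ 0.002  0.306 -0.952]] 358.27345006915976 [[ 0.333 -0.943  0.   ]
 [-0.943 -0.333  0.   ]
 [-0.    -0.    -1.   ]]
```

```bash
python3 -m creep '[[[-343,-476,0,0,0,0,1],[-343,-476,0,0,0,0,1],[-343,-476,0,0,0,0,1],[-343,-476,0,0,0,0,1],[-343,-476,0,0,0,0,1],[-343,-476,0,0,0,0,1],[-343,-476,0,0,0,0,1],[-343,-476,0,0,0,0,1],[-343,-476,0,0,0,0,1],[-343,-476,0,0,0,0,1]]]' 60
```

```text
t: 1.98
tcp_pos: [0.455, -0.2688, 0.3043]
eef_rot: [0.816, -0.577, 0.001, 0.0]
force: [0.9, -1.3, 0.5]
finger_gap: 0.0854
```

```bash
python3 -m creep '[[[-100,-136,0,0,0,0,1],[-100,-136,0,0,0,0,1],[-100,-136,0,0,0,0,1],[-100,-136,0,0,0,0,1],[-100,-136,0,0,0,0,1],[-100,-136,0,0,0,0,1],[-100,-136,0,0,0,0,1],[-100,-136,0,0,0,0,1]]]'
python3 - <<'E'
from h import *
import json
m=robot.camera_model('wrist');im=robot.get_image('wrist');cv2.imwrite('pics/w_rack.png',im[...,::-1])
json.dump({k:v.tolist() for k,v in m.items()},open('w_rack.json','w'))
print(robot.get_state()['tcp_pos'])
# warp to a rectified metric view of the plane z=.006 in nominal rack frame, 2px/mm, x -200..250 -> 450mm
p=[.548,-.144,.054]
q=[[-.2,.12],[.24,.12],[.24,-.12],[-.2,-.12]]
src=proj(m,world(p,[[a,b,.006] for a,b in q]));dst=np.float32([[0,0],[792,0],[792,432],[0,432]])
print(src.round())
H=cv2.getPerspectiveTransform(src.astype(np.float32),dst);cv2.imwrite('pics/rect.png',cv2.warpPerspective(im[...,::-1].copy(),H,(792,432),flags=cv2.INTER_CUBIC))
E
```

```text
t: 2.65
tcp_pos: [0.549, -0.1315, 0.3041]
eef_rot: [0.816, -0.579, 0.0, 0.001]
force: [-0.6, -0.3, 0.7]
finger_gap: 0.0855
[ 0.54886331 -0.13182183  0.30409734]
[[ 190.  334.]
 [ 280. -111.]
 [ 544.  -16.]
 [ 382.  381.]]
```

View pics/rect.png

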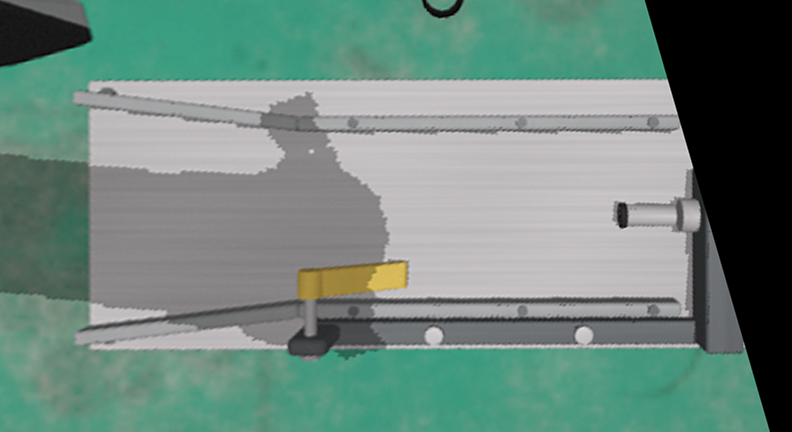

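The rectified wrist view (1.8 px/mm) puts the base near edge at x = -150 and the side edges at +75.6 and -73.3 mm. The rack is therefore at about (0.548, -0.143), yaw 0.054. The plunger tip is at ~141 mm and the toe at ~27 mm, so the bar is near -15 mm and the latched place is about 87 mm.

```bash
python3 -m creep '[[[-318,-94,60,0,0,0,1],[-318,-94,60,0,0,0,1],[-318,-94,60,0,0,0,1],[-318,-94,60,0,0,0,1],[-318,-94,60,0,0,0,1],[-318,-94,60,0,0,0,1],[-318,-94,60,0,0,0,1],[-318,-94,60,0,0,0,1],[-318,-94,60,0,0,0,1],[-318,-94,60,0,0,0,1]]]'
python3 - <<'E'
from h import *
m=robot.camera_model('wrist');im=robot.get_image('wrist')[...,::-1].copy()
s=robot.get_state();print(s['tcp_pos'],s['eef_rot'])
h=cv2.cvtColor(im,cv2.COLOR_BGR2HSV)
def big(lo,hi):
    n,l,st,ce=cv2.connectedComponentsWithStats(cv2.inRange(h,lo,hi));return (l==1+st[1:,4].argmax()).astype(np.uint8)
b=big((105,120,60),(125,255,255));o=big((5,150,90),(16,255,255))
hull=cv2.convexHull(cv2.findContours(b,0,2)[0][0]);ap=cv2.approxPolyDP(hull,8,True)[:,0];print('blue',ap.tolist())
ro=cv2.minAreaRect(np.argwhere(o)[:,::-1].astype(np.float32));bo=cv2.boxPoints(ro);print('orange',ro)
pb=back(m,ap,.015);print(pb[:,:2].round(4).tolist())
po=back(m,bo,.102);print(po[:,:2].round(4).tolist(),po.mean(0))
p=[.533,.1995,.356]
L=[[sx*.06,sy*.044,z] for z in(0,.015) for sx,sy in((1,1),(1,-1),(-1,-1),(-1,1))]
L2=[[sx*.02,sy*.012,z] for z in(.066,.102) for sx,sy in((1,1),(1,-1),(-1,-1),(-1,1))]
for q,c in((L,(0,255,255)),(L2,(255,255,0))):
    for k in(0,4):cv2.polylines(im,[proj(m,world(p,q[k:k+4])).round().astype(int)],True,c)
cv2.imwrite('pics/w_car.png',im)
E
```

```text
t: 3.53
tcp_pos: [0.5318, 0.2015, 0.243]
eef_rot: [0.817, -0.577, -0.0, 0.001]
force: [-0.9, -1.1, 0.1]
finger_gap: 0.0855
[0.53286252 0.19853436 0.24313658] [ 8.15268108e-01 -5.79081670e-01  5.31990737e-04  1.43118994e-03]
blue [[374, 141], [371, 275], [277, 277], [268, 144]]
orange ((322.5, 240.5), (69.0, 37.0), 90.0)
[[0.603, 0.1848], [0.4928, 0.1434], [0.4624, 0.2232], [0.5723, 0.2647]]
[[0.5541, 0.2231], [0.5616, 0.202], [0.519, 0.1863], [0.5111, 0.2087]] [0.53645807 0.20502034 0.102     ]
```

View pics/w_car.png

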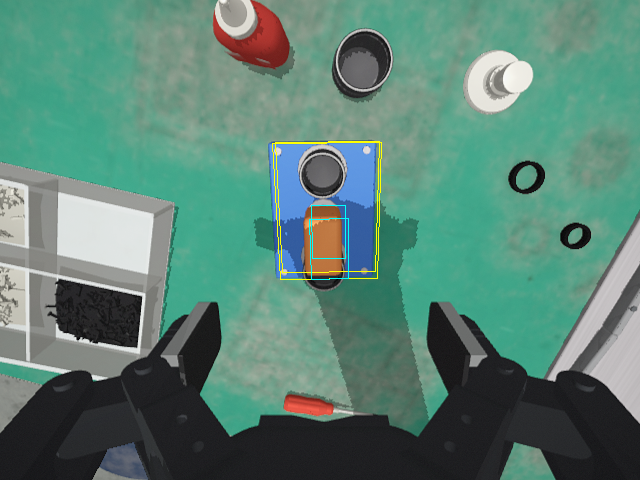

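The overlay lies about 5 px right of the actual plate. The plate outline at columns 268–377, rows 141–277 puts the carrier at (0.5328, 0.2035), yaw 0.36. The grip is clear of everything else, so I descend.

```bash
python3 -m creep '[[[-3,-1,25,0,0,-0.024,1],[-3,-1,50,0,0,-0.024,1],[-3,-1,75,0,0,-0.024,1],[-3,-1,95,0,0,-0.024,1],[-3,-1,105,0,0,-0.024,1],[-3,-1,105,0,0,-0.024,1],[-3,-1,105,0,0,-0.024,1]]]' 60
```

```text
t: 4.17
tcp_pos: [0.5335, 0.1993, 0.1382]
eef_rot: [0.821, -0.571, 0.001, 0.002]
force: [0.7, -0.3, -0.2]
finger_gap: 0.0852
```

```bash
python3 -m creep '[[[0,0,0,0,0,0,-1],[0,0,0,0,0,0,-1],[0,0,0,0,0,0,-1],[0,0,0,0,0,0,-1],[0,0,0,0,0,0,-1],[0,0,0,0,0,0,-1],[0,0,0,0,0,0,-1],[0,0,0,0,0,0,-1],[0,0,0,0,0,0,-1],[0,0,0,0,0,0,-1]]]' 60
```

```text
t: 5.0
tcp_pos: [0.534, 0.2002, 0.1392]
eef_rot: [0.821, -0.57, 0.001, 0.001]
force: [-1.3, 0.7, 4.0]
finger_gap: 0.0235
```

```bash
python3 -m creep '[[[0,0,-15,0,0,0,-1],[0,0,-40,0,0,0,-1],[0,0,-65,0,0,0,-1],[0,0,-80,0,0,0,-1],[0,0,-80,0,0,0,-1],[0,0,-80,0,0,0,-1]]]' 60
python3 - <<'E'
from h import *
s=robot.get_state();print(s['tcp_pos'],s['force'],s['finger_gap'])
M=R.from_quat(s['eef_rot']).as_matrix();p=np.array(s['tcp_pos'])
t=world([.548,-.143,.054],[-.105,0,p[2]])[0]
print('mouth',t,'shift tool mm',(M.T@(t-p)*1000).round(1)); a=np.arctan2(M[1,0],M[0,0]);print('turn tool z',-(0.054-np.pi/2-a))
E
```

```text
t: 5.5
tcp_pos: [0.5333, 0.1998, 0.2182]
eef_rot: [0.821, -0.571, 0.001, 0.002]
force: [0.2, 0.1, -6.4]
finger_gap: 0.0235
[0.53332739 0.1997626  0.2181848 ] [ 0.1691786   0.14652715 -6.35503469] 0.023455730685941704
mouth [ 0.44315305 -0.14866724  0.2181848 ] shift tool mm [295.  206.1   1.4]
turn tool z 0.30254575266773376
```

```bash
python3 -m creep '[[[15,10,0,0,0,0.02,-1],[45,31,0,0,0,0.05,-1],[78,54,0,0,0,0.09,-1],[112,78,0,0,0,0.13,-1],[146,102,0,0,0,0.17,-1],[180,126,0,0,0,0.21,-1],[214,150,0,0,0,0.25,-1],[248,173,0,0,0,0.28,-1],[278,194,0,0,0,0.30,-1],[290,203,0,0,0,0.3025,-1]]]'
python3 -m creep '[[[5,3,0,0,0,0,-1],[5,3,0,0,0,0,-1],[5,3,0,0,0,0,-1]]]'
python3 - <<'E'
from h import *
p=[];q=[]
m=robot.camera_model('wrist');im=robot.get_image('wrist');s=robot.get_state()
cv2.imwrite('pics/w_hold.png',im[...,::-1])
im2=robot.get_image('top');cv2.imwrite('pics/t_hold.png',im2[...,::-1])
M=R.from_quat(s['eef_rot']).as_matrix();p=np.array(s['tcp_pos']);print(p,s['force'])
t=world([.548,-.143,.054],[-.105,0,p[2]])[0]
print('shift tool mm',(M.T@(t-p)*1000).round(1)); a=np.arctan2(M[1,0],M[0,0]);print('turn tool z',-(0.054-np.pi/2-a),'tilt',M[:,2])
h=cv2.cvtColor(im[...,::-1].copy(),cv2.COLOR_BGR2HSV)
n,l,st,ce=cv2.connectedComponentsWithStats(cv2.inRange(h,(105,120,60),(125,255,255)));b=(l==1+st[1:,4].argmax()).astype(np.uint8)
ap=cv2.approxPolyDP(cv2.convexHull(cv2.findContours(b,0,2)[0][0]),6,True)[:,0];print(ap.tolist())
P=back(m,ap,p[2]-.138+.015);print(P[:,:2].round(4).tolist(),P.mean(0))
E
```

```text
t: 6.33
tcp_pos: [0.4394, -0.1494, 0.2165]
eef_rot: [0.723, -0.691, -0.001, 0.005]
force: [0.7, -0.6, -5.7]
finger_gap: 0.0232
t: 6.58
tcp_pos: [0.4349, -0.1535, 0.2145]
eef_rot: [0.723, -0.691, -0.003, 0.006]
force: [0.5, 0.7, -5.3]
finger_gap: 0.0235
[ 0.43607664 -0.15249682  0.21519341] [ 0.89509106  0.66051222 -5.30254693]
shift tool mm [-3.5 -7.2 -0.1]
turn tool z -0.006887914189900757 tilt [-0.01066909 -0.00410949 -0.99993464]
[[403, 156], [393, 327], [254, 327], [242, 158]]
[[0.4947, -0.1922], [0.3911, -0.1979], [0.3874, -0.1121], [0.4899, -0.1076]] [ 0.44079987 -0.15244903  0.09219341]
```

View pics/w_hold.png

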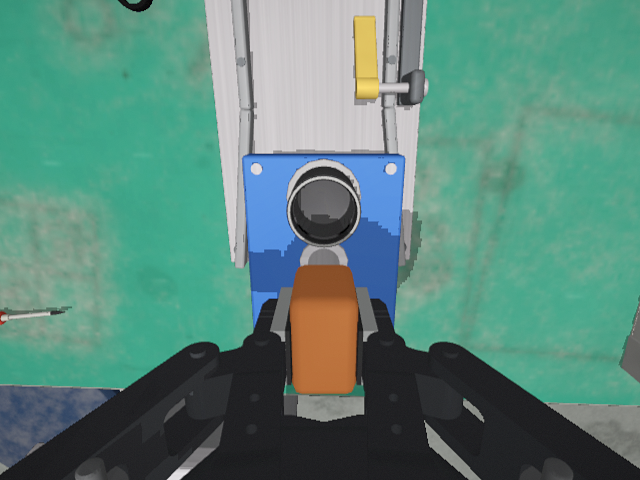

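The view shows the carrier level in the gripper over the mouth, with its front edge at row 155. The catch and its bracket at (375–415, 85) are ahead of it, and the rails lie either side. I centre and straighten it, then go down most of the way.

```bash
python3 -m creep '[[[-2,-3,8,0.005,-0.002,-0.003,-1],[-3.5,-7,22,0.011,-0.0036,-0.007,-1],[-3.5,-7,38,0.011,-0.0036,-0.007,-1],[-3.5,-7,50,0.011,-0.0036,-0.007,-1],[-3.5,-7,56,0.011,-0.0036,-0.007,-1],[-3.5,-7,58,0.011,-0.0036,-0.007,-1],[-3.5,-7,58,0.011,-0.0036,-0.007,-1]]]'
cat > st.py <<'E'
from h import *
S=[robot.get_state()]
m=robot.camera_model('wrist');im=robot.get_image('wrist')[...,::-1].copy();s=robot.get_state()
M=R.from_quat(s['eef_rot']).as_matrix();p=(np.array(s['tcp_pos'])+S[0]['tcp_pos'])/2
rk=[.548,-.143,.054]
L=world([0,0,-rk[2]],[[*(p[:2]-rk[:2]),0]])[0]
a=np.arctan2(M[1,0],M[0,0])
print('t',s['t'],'rack xy mm',(L[:2]*1000).round(1),'z',p[2].round(4),'yawerr',round(rk[2]-np.pi/2-a,4),'tilt',M[:2,2].round(4),'F',np.round(s['force'],1),'gap',s['finger_gap'])
h=cv2.cvtColor(im,cv2.COLOR_BGR2HSV)
n,l,st,ce=cv2.connectedComponentsWithStats(cv2.inRange(h,(105,120,60),(125,255,255)));b=(l==1+st[1:,4].argmax()).astype(np.uint8)
ap=cv2.approxPolyDP(cv2.convexHull(cv2.findContours(b,0,2)[0][0]),6,True)[:,0]
P=back(m,ap,p[2]-.139+.015);Q=world([0,0,-rk[2]],np.c_[P[:,:2]-rk[:2],P[:,2]])
print('plate corners rack mm',(Q[:,:2]*1000).round(1).tolist())
for y in(1,-1):
    for z,c in((.006,(0,255,0)),(.021,(0,0,255))):
        cv2.polylines(im,[proj(m,world(rk,[[.1,y*.046,z],[-.03,y*.046,z],[-.15,y*.0605,z]])).round().astype(int)],False,c)
E
python3 - <<'E'
from st import *
cv2.imwrite('pics/w_low.png',im)
E
```

```text
t: 7.27
tcp_pos: [0.4435, -0.1475, 0.1573]
eef_rot: [0.727, -0.686, 0.0, -0.001]
force: [-0.3, -0.0, -5.5]
finger_gap: 0.0232
t 7.3167 rack xy mm [-104.6    1. ] z 0.1575 yawerr -0.003 tilt [ 0.0015 -0.    ] F [ 0.2  0.2 -4.5] gap 0.02316581590119975
plate corners rack mm [[-44.4, -40.5], [-146.8, -41.0], [-150.0, 45.2], [-44.7, 45.7]]
```

View pics/w_low.png

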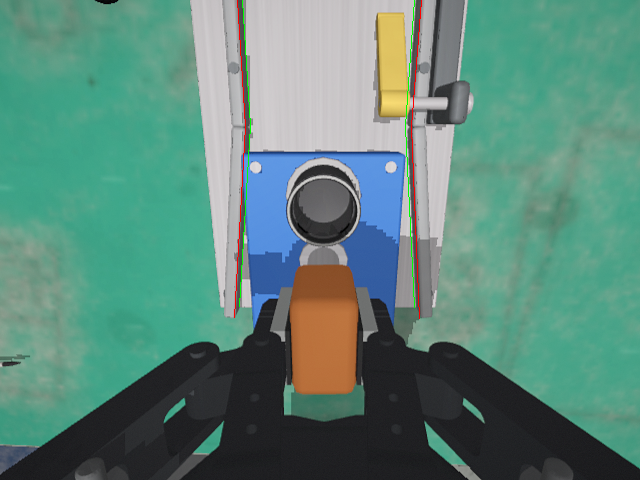

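The rail overlay matches to about 2 px, and the plate sits about 2.5 mm left of centre with its front edge at -44 mm. I shift it right and set it down.

```bash
python3 -m creep '[[[1.5,0,2,0,0,0.003,-1],[2.3,0,4,0,0,0.003,-1],[2.3,0,6,0,0,0.003,-1],[2.3,0,8,0,0,0.003,-1],[2.3,0,10,0,0,0.003,-1],[2.3,0,11.5,0,0,0.003,-1],[2.3,0,12.5,0,0,0.003,-1],[2.3,0,13,0,0,0.003,-1],[2.3,0,13,0,0,0.003,-1]]]'
python3 -c "from st import *"
```

```text
t: 8.07
tcp_pos: [0.4442, -0.1502, 0.1455]
eef_rot: [0.726, -0.688, 0.001, -0.001]
force: [-0.8, 0.8, 3.4]
finger_gap: 0.0234
t 8.1167 rack xy mm [-104.    -1.6] z 0.1455 yawerr -0.0 tilt [ 0.0024 -0.0005] F [-0.3  1.3  4.5] gap 0.023554467565347327
plate corners rack mm [[-44.4, -43.6], [-147.8, -43.8], [-149.3, 42.6], [-44.4, 42.2]]
```

```bash
python3 -m creep '[[[0,0,0,0,0,0,-1],[0,0,0,0,0,0,-1],[0,0,-0.3,0,0,0,-1],[0,-2,-0.3,0,0,0,-1],[0,-5,-0.3,0,0,0,-1],[0,-9,-0.3,0,0,0,-1],[0,-13,-0.3,0,0,0,-1],[0,-17,-0.3,0,0,0,-1],[0,-21,-0.3,0,0,0,-1],[0,-25,-0.3,0,0,0,-1]]]'
python3 -c "from st import *"
```

```text
t: 8.95
tcp_pos: [0.4697, -0.1488, 0.1458]
eef_rot: [0.726, -0.688, 0.001, -0.001]
force: [-1.3, 0.6, -0.8]
finger_gap: 0.023
t 9.0 rack xy mm [-78.   -1.5] z 0.1459 yawerr -0.0005 tilt [ 0.0043 -0.0004] F [-0.1 -0.1 -3.1] gap 0.023318988384406374
plate corners rack mm [[-25.7, -43.9], [-121.5, -43.6], [-122.9, 42.6], [-18.9, 42.8], [-17.3, -26.3]]
```

```bash
python3 -m creep '[[[0,-4,0,0,0,0,-1],[0,-8,0,0,0,0,-1],[0,-12,0,0,0,0,-1],[0,-16,0,0,0,0,-1],[0,-20,0,0,0,0,-1],[0,-24,0,0,0,0,-1],[0,-28,0,0,0,0,-1],[0,-32,0,0,0,0,-1],[0,-36,0,0,0,0,-1],[0,-40,0,0,0,0,-1]]]'
python3 -c "
from st import *
cv2.imwrite('pics/w_in.png',im)"
```

```text
t: 9.83
tcp_pos: [0.5112, -0.1463, 0.146]
eef_rot: [0.726, -0.688, 0.002, -0.001]
force: [-0.5, 0.3, -3.2]
finger_gap: 0.0231
t 9.8833 rack xy mm [-36.4  -1.3] z 0.1461 yawerr -0.0009 tilt [ 0.0065 -0.0002] F [ 1.3 -0.4 -4.3] gap 0.023334655115145722
plate corners rack mm [[24.5, -25.1], [-30.9, -43.5], [-80.3, -43.5], [-81.1, 42.7], [22.9, 43.0]]
```

View pics/w_in.png

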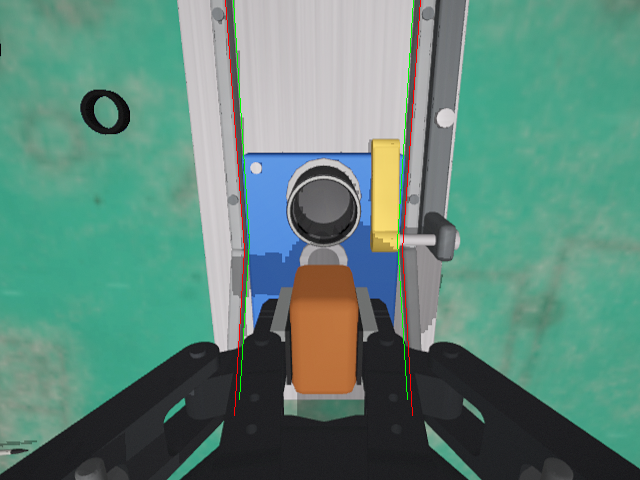

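The catch rides on the plate (toe at (385,145)) and the plate is centred between the rails. I keep sliding and correct the small drift in tilt.

```bash
python3 -m creep '[[[0,-5,0.2,-0.002,0,0,-1],[0,-10,0.2,-0.004,0,0,-1],[0,-15,0.2,-0.006,0,0,-1],[0,-20,0.2,-0.006,0,0,-1],[0,-25,0.2,-0.006,0,0,-1],[0,-30,0.2,-0.006,0,0,-1],[0,-35,0.2,-0.006,0,0,-1],[0,-40,0.2,-0.006,0,0,-1],[0,-45,0.2,-0.006,0,0,-1],[0,-50,0.2,-0.006,0,0,-1]]]'
python3 -c "from st import *"
```

```text
t: 10.72
tcp_pos: [0.5626, -0.1434, 0.1462]
eef_rot: [0.726, -0.687, 0.0, 0.0]
force: [0.3, -0.8, -6.2]
finger_gap: 0.0235
t 10.7667 rack xy mm [15.3 -1.1] z 0.1464 yawerr -0.0014 tilt [ 0.0028 -0.0003] F [ 1.4 -0.7 -5.3] gap 0.02310812094498887
plate corners rack mm [[74.6, -42.9], [-19.5, -43.4], [-30.1, 43.5], [74.5, 43.1]]
```

```bash
python3 -m creep '[[[0,-4,0.3,-0.002,0,0.001,-1],[0,-9,0.6,-0.003,0,0.001,-1],[0,-14,0.8,-0.003,0,0.001,-1],[0,-19,0.8,-0.003,0,0.001,-1],[0,-24,0.8,-0.003,0,0.001,-1],[0,-29,0.8,-0.003,0,0.001,-1],[0,-34,0.8,-0.003,0,0.001,-1],[0,-39,0.8,-0.003,0,0.001,-1],[0,-43,0.8,-0.003,0,0.001,-1],[0,-46,0.8,-0.003,0,0.001,-1]]]'
python3 -c "from st import *"
```

```text
t: 11.6
tcp_pos: [0.6106, -0.1406, 0.1459]
eef_rot: [0.726, -0.688, 0.0, 0.0]
force: [-0.9, 0.2, -4.9]
finger_gap: 0.0228
t 11.65 rack xy mm [62.9 -0.9] z 0.146 yawerr -0.0006 tilt [ 0.0013 -0.0004] F [ 1.9 -0.7 -5.1] gap 0.02341085274609769
plate corners rack mm [[122.6, -42.2], [19.4, -43.1], [17.9, 43.8], [122.6, 43.4]]
```

```bash
python3 -m creep '[[[0,-1.5,0.2,0,0,0,-1],[0,-3,0.4,0,0,0,-1],[0,-4.5,0.6,0,0,0,-1],[0,-6,0.6,0,0,0,-1],[0,-7.5,0.6,0,0,0,-1],[0,-9,0.6,0,0,0,-1],[0,-10.5,0.6,0,0,0,-1],[0,-12,0.6,0,0,0,-1],[0,-13,0.6,0,0,0,-1],[0,-14,0.6,0,0,0,-1]]]'
python3 -c "from st import *"
```

```text
t: 12.48
tcp_pos: [0.6254, -0.1397, 0.1457]
eef_rot: [0.726, -0.688, 0.001, -0.0]
force: [-1.5, -0.3, 0.8]
finger_gap: 0.0237
t 12.5333 rack xy mm [77.5 -0.9] z 0.1457 yawerr -0.0008 tilt [ 0.0017 -0.0006] F [-0.7  0.2 -0.4] gap 0.02330232255403567
plate corners rack mm [[137.0, -42.9], [33.6, -43.2], [32.8, 43.8], [136.9, 43.4]]
```

```bash
python3 -m creep '[[[0,-1,0,0,0,0,-1],[0,-2,0,0,0,0,-1],[0,-3,0,0,0,0,-1],[0,-4,0,0,0,0,-1],[0,-5,0,0,0,0,-1],[0,-6,0,0,0,0,-1],[0,-7,0,0,0,0,-1],[0,-8,0,0,0,0,-1],[0,-8,0,0,0,0,-1],[0,-8,0,0,0,0,-1]]]'
python3 -c "from st import *"
```

```text
t: 13.37
tcp_pos: [0.6329, -0.1393, 0.1454]
eef_rot: [0.726, -0.688, 0.0, 0.0]
force: [-4.0, -0.4, 0.5]
finger_gap: 0.0233
t 13.4167 rack xy mm [85.  -0.9] z 0.1454 yawerr -0.0007 tilt [ 0.0003 -0.0006] F [-3.6 -0.4  0.8] gap 0.02320743043724962
plate corners rack mm [[143.9, -42.9], [39.5, -43.2], [40.2, 43.2], [143.3, 43.5]]
```

```bash
python3 -m creep '[[[0,-1,0,0,0,0,-1],[0,-2,0,0,0,0,-1],[0,-3,0,0,0,0,-1],[0,-4,0,0,0,0,-1],[0,-5,0,0,0,0,-1],[0,-6,0,0,0,0,-1],[0,-7,0,0,0,0,-1],[0,-7,0,0,0,0,-1],[0,-7,0,0,0,0,-1]]]'
python3 - <<'E'
from st import *
cv2.imwrite('pics/w_stop.png',im)
x=robot.get_image('scene')[...,::-1]
cv2.imwrite('pics/s_stop.png',cv2.resize(x[180:270,280:460],None,fx=4.4,fy=4.4,interpolation=cv2.INTER_CUBIC))
E
```

```text
t: 14.17
tcp_pos: [0.6392, -0.1389, 0.1454]
eef_rot: [0.726, -0.687, -0.0, 0.001]
force: [-5.0, 0.7, 2.7]
finger_gap: 0.0231
t 14.2167 rack xy mm [91.2 -0.9] z 0.1454 yawerr -0.0007 tilt [-0.0019 -0.0006] F [-6.1 -0.7  2.7] gap 0.023381564593946087
plate corners rack mm [[150.4, -42.8], [45.5, -43.3], [46.1, 43.2], [149.3, 43.5]]
```

View pics/s_stop.png

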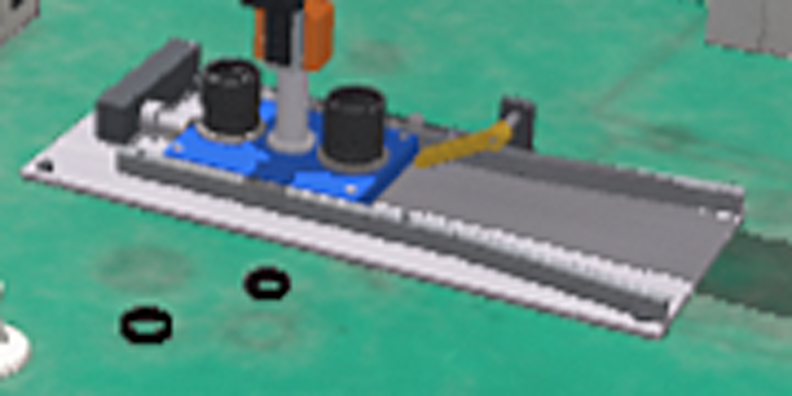

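The toe now sits at the plate's rear edge (418,163), and it isn't clear whether it has dropped. I go on in small steps and watch the force.

```bash
python3 -m creep '[[[0,-0.5,-0.2,0.001,0,0,-1],[0,-1,-0.2,0.002,0,0,-1],[0,-1.5,-0.2,0.002,0,0,-1],[0,-2,-0.2,0.002,0,0,-1],[0,-2.5,-0.2,0.002,0,0,-1],[0,-3,-0.2,0.002,0,0,-1],[0,-3,-0.2,0.002,0,0,-1],[0,-3,-0.2,0.002,0,0,-1]]]'
python3 -c "from st import *"
```

```text
t: 14.93
tcp_pos: [0.6409, -0.1389, 0.1454]
eef_rot: [0.726, -0.688, -0.001, 0.001]
force: [-7.7, 0.3, 3.3]
finger_gap: 0.0235
t 14.9833 rack xy mm [93.  -0.9] z 0.1454 yawerr -0.0005 tilt [-0.0033 -0.0005] F [-6.9  0.5  3.4] gap 0.02360584215263759
plate corners rack mm [[152.0, -42.8], [47.0, -43.2], [47.6, 43.2], [151.4, 43.4]]
```

```bash
python3 -m creep '[[[0,-0.5,0,0.001,0,0,-1],[0,-1,0,0.002,0,0,-1],[0,-1.5,0,0.003,0,0,-1],[0,-2,0,0.003,0,0,-1],[0,-2.5,0,0.003,0,0,-1],[0,-3,0,0.003,0,0,-1],[0,-3.5,0,0.003,0,0,-1],[0,-3.5,0,0.003,0,0,-1],[0,-3.5,0,0.003,0,0,-1]]]'
python3 - <<'E'
from st import *
x=robot.get_image('scene')[...,::-1]
cv2.imwrite('pics/s_stop2.png',cv2.resize(x[195:235,345:415],None,fx=8,fy=8,interpolation=cv2.INTER_CUBIC))
E
```

```text
t: 15.73
tcp_pos: [0.6429, -0.1388, 0.1454]
eef_rot: [0.726, -0.688, -0.001, 0.002]
force: [-8.3, 0.6, 3.7]
finger_gap: 0.0233
t 15.7833 rack xy mm [95.  -0.9] z 0.1454 yawerr -0.0004 tilt [-0.0043 -0.0004] F [-8.   0.6  4.6] gap 0.02335498380640029
plate corners rack mm [[153.8, -42.7], [48.8, -43.2], [49.5, 43.3], [153.3, 43.4]]
```

View pics/s_stop2.png

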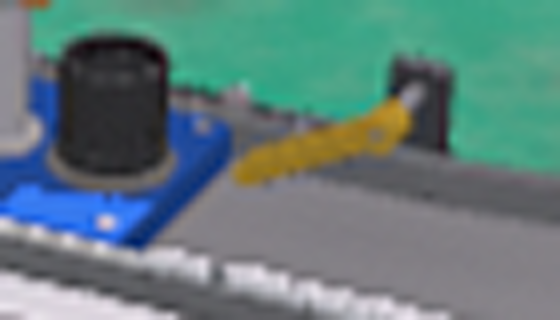

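Run:
```python
from h import *
b=robot.get_image('scene')[...,::-1].copy()
for im in(cv2.imread('pics/scene0.png'),b):
    w=cv2.inRange(cv2.cvtColor(im,cv2.COLOR_BGR2HSV),(18,120,80),(32,255,255))[190:235,360:410]
    p=np.argwhere(w);print(len(p),p.min(0)+[190,360],p.max(0)+[190,360],p.mean(0)+[190,360])
```

```text
92 [207 375] [217 396] [212.41304348 385.44565217]
90 [207 374] [217 396] [212.65555556 385.28888889]
```

The yellow mask matches the start picture to within 0.3 px, so the catch is fully down. I back off gently, then release.

```bash
python3 -m creep '[[[0,0.5,0,0,0,0,-1],[0,1,-0.3,0,0,0,-1],[0,1.5,-0.5,0,0,0,-1],[0,2,-0.5,0,0,0,-1],[0,2.5,-0.5,0,0,0,-1],[0,3,-0.5,0,0,0,-1],[0,3.5,-0.5,0,0,0,-1],[0,4,-0.5,0,0,0,-1],[0,4,-0.5,0,0,0,-1]]]'
python3 -c "from st import *"
```

```text
t: 16.63
tcp_pos: [0.6385, -0.1391, 0.1454]
eef_rot: [0.726, -0.688, -0.002, 0.002]
force: [-3.7, -0.9, -3.2]
finger_gap: 0.0233
t 16.6833 rack xy mm [90.6 -1. ] z 0.1454 yawerr -0.0002 tilt [-0.0052 -0.0003] F [-4.1 -1.3 -2.6] gap 0.022646822387490266
plate corners rack mm [[149.4, -42.8], [45.1, -43.2], [45.0, 43.3], [148.8, 43.4]]
```

```bash
python3 -m creep '[[[0,0,0,0,0,0,-0.35],[0,0,0,0,0,0,-0.3],[0,0,0,0,0,0,-0.2],[0,0,0,0,0,0,0],[0,0,0,0,0,0,0.3],[0,0,0,0,0,0,0.3],[0,0,0,0,0,0,0.3],[0,0,0,0,0,0,0.3]]]'
```

```text
t: 17.35
tcp_pos: [0.6386, -0.1391, 0.1455]
eef_rot: [0.726, -0.688, -0.002, 0.002]
force: [0.5, 0.6, -0.6]
finger_gap: 0.0555
```

```bash
python3 -m creep '[[[0,0,-8,0,0,0,0.3],[0,0,-20,0,0,0,0.3],[0,0,-45,0,0,0,0.3],[0,0,-75,0,0,0,0.3],[0,0,-105,0,0,0,0.3],[0,0,-135,0,0,0,0.3],[0,0,-140,0,0,0,0.3],[0,0,-140,0,0,0,0.3],[0,0,-140,0,0,0,0.3]]]'
python3 - <<'E'
from h import *
s=robot.get_state();print(s['tcp_pos'],s['force'],s['finger_gap'])
b=robot.get_image('scene')[...,::-1].copy()
w=cv2.inRange(cv2.cvtColor(b,cv2.COLOR_BGR2HSV),(18,120,80),(32,255,255))[190:235,360:410]
p=np.argwhere(w);print(len(p),p.max(0)+[190,360],p.mean(0)+[190,360])
m=robot.camera_model('wrist');im=robot.get_image('wrist')[...,::-1].copy()
rk=[.548,-.143,.054]
h=cv2.cvtColor(im,cv2.COLOR_BGR2HSV)
n,l,st,ce=cv2.connectedComponentsWithStats(cv2.inRange(h,(105,120,60),(125,255,255)));bb=(l==1+st[1:,4].argmax()).astype(np.uint8)
P=back(m,cv2.approxPolyDP(cv2.convexHull(cv2.findContours(bb,0,2)[0][0]),6,True)[:,0],.021);Q=world([0,0,-rk[2]],np.c_[P[:,:2]-rk[:2],P[:,2]])*1000
print(Q[:,:2].round(1).tolist(),Q.mean(0))
a=cv2.resize(b[170:330,215:455],(400,267),interpolation=cv2.INTER_CUBIC)
cv2.imwrite('pics/fin.png',np.hstack([cv2.resize(im,(400,300))[:267],a]))
E
```

```text
t: 18.1
tcp_pos: [0.6394, -0.139, 0.2865]
eef_rot: [0.726, -0.688, -0.001, 0.001]
force: [-0.3, 0.3, -0.1]
finger_gap: 0.0552
[ 0.63938549 -0.1390445   0.28648351] [-0.25965323  0.31936807 -0.13812131] 0.0551959191408135
90 [217 396] [212.65555556 385.28888889]
[[146.2, -41.7], [30.0, -43.4], [28.8, 43.2], [145.3, 43.4]] [87.55107042  0.40094254 21.        ]
```

View pics/fin.png

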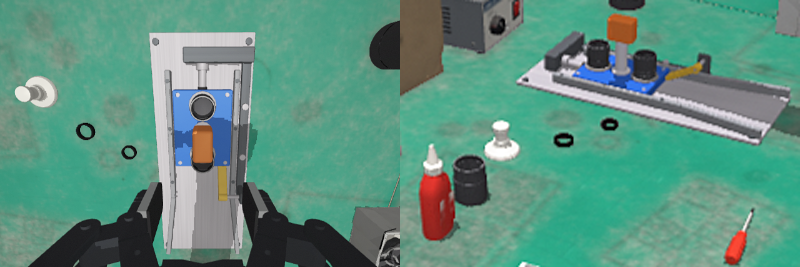

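The carrier lies in the channel with its centre at about 87.6 mm, the catch down behind it and the gripper clear. The bystanders are untouched, so I hand in.

```bash
python3 -c "
from cell import robot
print(robot.job_done())"
```

```text
the job is handed in; nothing more can be done
None
```

The carrier is docked between the sprung stop and the dropped catch, released, and the job is handed in. It took about 18 s of robot time. I gripped the carrier by its orange block, set it flat in the mouth at about x = -104 mm, and slid it under the catch and on against the stop.

- **Position:** In the last pictures the carrier's centre is about 87.6 mm in, 0.4 mm off the centre line and aligned with the channel. The bar looks set about 14 mm out from mid.
- **Catch:** Its outline matches the fully-down start picture to within about 0.3 px. I checked this before letting go and again afterwards.
- **Stop force:** The highest wrist reading against the stop was about 8.3 N, at the end of moves and in still readings only. Peaks during a move were not recorded.
- **Robot clear:** The gripper was raised about 140 mm above its release height, and wrist force read about zero.
- **Other things on the bench:** The bystanders look unmoved in the final picture, but I did not measure them again.

One disagreement: the top camera and the wrist camera differed by about 4 mm on the carrier's first position. I used the wrist value for the grasp, and no check failed.

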